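# Stop the UV funnel steriliser, release its lid and hold it open at 60 degrees

### The arm

A 6-joint arm with a two-finger parallel gripper is mounted at the origin on a cart in front of the work surface, level with it; the furniture and walls round the work are solid. World frame = base frame: x ahead of the robot, y to its left, z up, the work surface at z = 0. Lengths are in m, angles in rad, forces in N, time in s.
With the tool pointing down it reaches from about 0.3 to 0.875 m from the base axis. Payload 4.2 kg.
Tool frame: the origin (TCP) lies midway between the tips of the shut fingers; the grasp point (between the pads) lies manip.grasp_offset behind it (manip.grasp_offset is the distance from the TCP to the grasp point, in m); x points along the fingers, y is the direction in which the jaws open and shut, and the axes are right-handed (so a half turn about x gives the same grasp; the last joint's range is limited). The gripper opens to 85 mm and grips with 20 to 120 N. Pads are 22 mm wide; open, the fingers measure 114 mm over their backs; the gripper's body (76 mm by 85 mm) begins 54 mm behind the grasp point. The pads swing forward as they close: fully open they stand 13 mm farther back than shut.
Start: joints at [-1.177, 0.32, 1.565, -0, 1.257, -0.02], TCP at [0.231, -0.526, 0.231] pointing down, gripper open.
Joint ranges: [-3.11, 3.11], [-0.84, 2.01], [0.21, 2.61], [-1.34, 4.49], [0.05, 2.63], [-2.56, 2.56]. Speed limits (rad/s): [2.57, 2.57, 3.14, 3.14, 3.14, 3.14].

### API

Orientations are given as [roll, pitch, yaw] about the fixed x, y, z axes, in that order (R = Rz(yaw) Ry(pitch) Rx(roll)).
In Python, from rig import manip gives the robot as it stands. The module is installed in compiled form; this text tells all that it offers.
- The arm moves only by the tool arm_command, never from a script. Its argument "rows" is one flat list of numbers, 7 for each row, row after row: the turn, a rotation vector about the tool's x, y, z in degrees, then the shift along the tool's x, y, z in m, then the finger opening in m, from 0 to 0.0854. A call has exactly 8 rows; each row shifts and turns the commanded pose from where the row before left it, along the tool's axes as they then stand; what a row does not reach is not made up. A row lasts 1/8 s, in which the tool goes at most 62.5 mm and 10.7 degrees, less where a joint would pass 70% of its speed; a pose out of reach is approached as far as the arm can. A call is refused whole if a number of a shift passes 0.0625 or a number of a turn 10.7, either way. A call with a gripper value outside its range is refused whole. The fingers move at their own pace and stop on an object; the grip force is fixed at half the most. Time passes only in rows, so rows that do not move let the fingers close, or fill a call up. It gives the time, the measured TCP pose, the force and the opening at its end, in the units of the state.
- manip.get_state(): the state, without advancing time (a new reading comes with each control period).
- manip.camera(name): name is "scene" or "top" or "wrist"; returns (picture, depth): 480x640x3 uint8, blue, green, red; 480x640 float32, m along the optical axis (not along the pixel's ray), 0 where there is no reading.
- manip.get_calibration(name): a dict with "intrinsics" (3x3 intrinsics, pixels), "R" (3x3) and "t" (3): a world point X has camera coordinates R X + t; the wrist camera has in their place "mount" (4x4, takes a point from camera to tool coordinates, whose origin is the TCP and whose axes are the tool frame's). Camera axes: x right, y down, z forward; pixel columns grow to the right and rows downward; lengths in m; the calibration is good to about 2 mm. A picture is of the moment at which its call begins: read the wrist's pose just before it. get_calibration takes no time and is no camera call.
- manip.finish_job(): hands the job in, once; it reports no verdict.
Trained networks look in the newest picture that a camera, given by its name, has taken for a name from the list of things; names that differ only in an ending like _2 or _b are one class to them, and where a whole thing is asked for, a point or a joint stands for the part that bears it (a point fixed in the world has none). Each returns a list of dicts, best first, with "confidence" (0 to 1); they miss things now and then, are a little off and sometimes report something else, mostly with a low value. They report only what shows in the picture. A call takes as long as a camera call.
- manip.boxes_of(camera, query): "position" ([x, y, z] in m, in world coordinates, good to about 4 mm: the middle of the surface that is visible of it).
- manip.mark_of(camera, query): "position" ([x, y, z] in m, in world coordinates, good to about 4 mm: a listed point, or the origin of a listed thing).
The state is a dict: "time_s": time; "q": joint angles; "qvel": joint speeds; "joint_torque": joint torques, N m; "position": TCP position; "orientation": TCP orientation; "contact_force": force on the tool from outside, world axes, zero at the start; "wrist_torque": the same for the moment, N m; "finger_gap": finger opening in m.
Only numpy, scipy, OpenCV 4.12 (cv2) and the standard library are available. Lean on these libraries where they do the work, as an engineer would, in place of code of your own. Each camera call takes 0.05 s, during which the arm holds its last target. There are 200 camera calls.

### The job

The ultraviolet funnel steriliser is running: press its red stop key, then, once that is up again, its yellow lid-release key, and leave the green start key alone. Then take the sprung lid by its steel handle, raise it and hold it open at about 60 degrees from closed, steady, so that I can lift the clean funnel out with both hands; finish while still holding it there. Do not disturb the funnel and forceps inside or the things standing round the steriliser.

Things in the scene. Friction and masses are not known exactly. Their poses are not given: they have to be found in the camera images.
- steriliser: fixed white bench steriliser, 330 mm deep, 280 wide, 152 tall to the closed lid's top. Origin on the bench under it, 209 mm behind its front edge, mid width; x points from its front (keys) to its back (hinge), z up. Console at x -0.21 to -0.08, sloping up away from the front by 15 degrees, z 0.087 to 0.121; behind it the chamber, rim z 0.140, under the lid
- stop_key (a joint): red key on the console, stops the lamp; value 0 up, 0.005 m fully down. Its spring takes about 2 N to start and 4.5 N to bottom, and it comes up again by itself
- release_key (a joint): yellow key on the console, draws back the latch hook that holds the lid down; once it has been pressed two spring pins pop the lid up by about 4.5 degrees and it stays ajar there; until then the lid cannot be raised; value 0 up, 0.005 m fully down. Its spring takes about 2 N to start and 4.5 N to bottom, and it comes up again by itself
- start_key (a joint): green key on the console, starts the lamp: to be left alone; value 0 up, 0.005 m fully down. Its spring takes about 2 N to start and 4.5 N to bottom, and it comes up again by itself
- stop_key_top (a point): centre of the red stop key's cap top, in the steriliser frame near [-0.148, -0.038, 0.114]; the cap is 26 mm deep, 24 mm wide, 5 mm of travel along the console's normal; key centres are 56 mm apart; z axis = console normal
- release_key_top (a point): centre of the yellow release key's cap top, in the steriliser frame near [-0.148, -0.094, 0.114]; the cap is 26 mm deep, 24 mm wide, 5 mm of travel along the console's normal; key centres are 56 mm apart; z axis = console normal
- start_key_top (a point): centre of the green start key's cap top, in the steriliser frame near [-0.148, 0.018, 0.114]; the cap is 26 mm deep, 24 mm wide, 5 mm of travel along the console's normal; key centres are 56 mm apart; z axis = console normal
- lid_angle (a joint): opening angle of the white lid with amber window; 0 closed and latched, about 0.08 popped ajar, grows as the front edge rises, stop at 1.4 rad. Weight and a hinge spring shut it from every angle (0.4 to 0.9 N m, that is 2 to 6 N at the handle); it does not stay by itself
- lid_hinge (a point): middle of the lid's hinge axis, at the steriliser's back rim, [0.120, 0, 0.140] in the steriliser frame; the axis runs along the steriliser's y
- handle_bar (a point): middle of the handle's bar, on the lid near its front edge: along the steriliser's y, 155 mm before the hinge axis and 52 mm above it when closed, so it swings on a 163 mm radius up and back; 33 mm free between bar and lid
- handle_grip: round steel sleeve of the handle, 13 mm thick, 92 mm long, free to turn on the bow, so a gripper can keep its tilt while the lid swings; origin at handle_bar, y along the bar
- lid: the lid, 200 x 280 x 12 mm, with its handle; origin on the hinge axis, x backward along the lid, z out of its top; turns with the lid
- funnel: loose stainless filter funnel, 138 mm wide, 99 mm tall, standing in the chamber below the lid; origin at its underside
- forceps: loose steel forceps, 129 mm long, lying in the chamber beside the funnel
- bottle: bystander: clear 58 mm wide, 109 mm tall bottle with an orange cap, standing to the right of the steriliser; origin at its underside
- timer: bystander: white three-key lab timer, 62x68x18 mm, lying to the right of the steriliser; origin at its underside
- membrane_box: bystander: square box 68x68x22 mm with a blue lid, on the steel worktop to the left of the steriliser; origin at its underside
- petri: bystander: closed white petri dish, 91 mm wide, 15 mm tall, on the steel worktop to the left of the steriliser; origin at its underside

How it is judged:
On the way, in this order (a step that is already met when the one before it is completed fails the run):
1. the red stop key is pressed down while the lid is still latched shut and the yellow key is up (value of joint stop_key above 0.0025 m and value of joint release_key below 0.0015 m and value of joint lid_angle below 0.03 rad), for 0.05 s.
2. the yellow lid-release key is pressed down with the red key up again (value of joint release_key above 0.0025 m and value of joint stop_key below 0.0015 m), for 0.05 s.
3. the lid is raised past 30 degrees by its handle (value of joint lid_angle above 0.52 rad and contact force between the fingers and handle_grip above 0.5 N), for 0.1 s.
At the end, for the whole second after the job is handed in: the fingers still hold the lid by its handle (contact over 1 N) at 60 degrees, give or take 7, at rest (under 0.05 rad/s), with the funnel not touching the lid, all three keys up, the funnel within 20 mm and the forceps and bystanders within 30 mm of where they stood (value of joint lid_angle between 0.925 and 1.169 rad and velocity of joint lid_angle between -0.05 and 0.05 rad/s and contact force between the fingers and handle_grip above 1 N and contact force between lid and funnel below 0.3 N and value of joint each of stop_key, release_key, start_key below 0.0015 m and distance of funnel from where it was at the start of the episode below 0.02 m and distance of each of forceps, bottle, timer, membrane_box, petri from where it was at the start of the episode below 0.03 m); the arm keeps its last pose, push and grip.
It fails at once if the green start key is pressed (value of joint start_key above 0.0025 m).
It fails at once if the red and yellow keys are pressed together (value of joint each of stop_key, release_key above 0.0025 m).
It fails at once if the funnel is moved more than 20 mm (distance of funnel from where it was at the start of the episode above 0.02 m).
It fails at once if a bystander is moved more than 30 mm or knocked over (distance of any of bottle, timer, membrane_box, petri from where it was at the start of the episode above 0.03 m or angle between bottle's own z axis and vertical above 0.5 rad).
It also fails if it takes over 54 s, if anything falls off the work surface, if the arm or the gripper's body presses on something with over 40 N, if the wrist force passes 120 N, or if a joint passes its speed limit or range.

## Working session

There is one attempt and no reset: what is moved stays moved. The work goes in short steps, Python scripts to look and compute and a tool call to move; the robot and the scene stay as the last step left them, time stands still between calls to the robot, and variables do not carry over. Pictures are saved under pics/ and viewed, about 8 in all and at most 12, crops included, and the job is handed in when it is done.

Besides the shell and the picture viewer there is one more tool, called after ">>>" as a command line: name --argument value ..., lists and objects as JSON in quotes. arm_command: Moves the arm, as the interface text tells. Its arguments: {"type":"object","properties":{"rows":{"type":"array"}},"required":["rows"]}

```bash
mkdir -p pics; python3 - <<'E'
from rig import manip
import cv2,numpy as np
print(manip.get_state())
print(manip.grasp_offset)
for c in ["scene","top"]:
    p,d=manip.camera(c); cv2.imwrite(f"pics/{c}0.png",p)
    for n in ["steriliser","stop_key_top","release_key_top","start_key_top","lid_hinge","handle_bar","bottle","timer","membrane_box","petri"]:
        r=manip.mark_of(c,n)[:2]
        print(c,n,[(np.round(x["position"],4).tolist(),round(x["confidence"],2)) for x in r])
E
```

```text
{'time_s': 0.0, 'q': array([-1.17704224e+00,  3.20300918e-01,  1.56568420e+00, -4.42566395e-05,
        1.25740865e+00, -1.99961636e-02]), 'qvel': array([ 5.98364828e-04, -9.25672268e-06, -1.99638287e-03,  7.12006566e-04,
       -2.35818704e-04,  4.02631037e-04]), 'joint_torque': array([-4.71527824e-05, -4.15518165e+01, -2.34159493e+01, -2.05458946e-04,
        8.13071500e-03, -2.64199649e-06]), 'position': array([ 0.23098148, -0.52603915,  0.23047508]), 'orientation': array([-1.56743546,  1.56899471,  1.98792113]), 'contact_force': array([-1.81314299,  0.55442539,  0.14372083]), 'wrist_torque': array([ 0.03952405, -0.04689121, -0.00451616]), 'finger_gap': 0.08551191437111608}
0.0187
scene steriliser [([0.6616, -0.2614, 0.1417], 0.59)]
scene stop_key_top [([0.4253, -0.139, 0.116], 0.67), ([0.3876, -0.1891, 0.1111], 0.5)]
scene release_key_top [([0.3885, -0.1865, 0.1149], 0.53), ([0.6588, -0.2643, 0.1423], 0.49)]
scene start_key_top [([0.4467, -0.1004, 0.1148], 0.54)]
scene lid_hinge [([0.6627, -0.2619, 0.1369], 0.79)]
scene handle_bar [([0.535, -0.1751, 0.1952], 0.82)]
scene bottle [([0.537, -0.175, 0.194], 0.36)]
scene timer [([0.6579, -0.2629, 0.1444], 0.35)]
scene membrane_box [([0.4931, 0.1599, 0.0014], 0.85)]
scene petri [([0.4881, 0.1582, 0.0025], 0.73), ([0.6207, 0.1536, -0.0006], 0.64)]
top steriliser [([0.5635, -0.1953, 0.0007], 0.84)]
top stop_key_top [([0.4194, -0.1427, 0.1119], 0.7), ([0.4972, 0.1593, -0.0028], 0.42)]
top release_key_top [([0.3922, -0.1859, 0.1186], 0.54)]
top start_key_top [([0.4526, -0.0937, 0.1117], 0.68)]
top lid_hinge []
top handle_bar [([0.5368, -0.1708, 0.1926], 0.64)]
top bottle [([0.5216, -0.4185, -0.0033], 0.96)]
top timer [([0.3823, -0.3283, -0.0005], 0.85), ([0.6639, -0.2625, 0.1389], 0.44)]
top membrane_box [([0.4988, 0.1629, -0.0036], 0.78), ([0.6562, -0.2604, 0.1368], 0.49)]
top petri [([0.617, 0.1498, 0.0031], 0.77)]
```

```bash
cat > h.py <<'E'
import numpy as np
from rig import manip
from scipy.spatial.transform import Rotation as Ro
A={"o":[0,0,0],"stop":[-.148,-.038,.114],"rel":[-.148,-.094,.114],"start":[-.148,.018,.114],"hinge":[.12,0,.14],"bar":[-.035,0,.192]}
M=[("stop",[.4253,-.139]),("stop",[.4194,-.1427]),("rel",[.3885,-.1865]),("rel",[.3922,-.1859]),("start",[.4467,-.1004]),("start",[.4526,-.0937]),("hinge",[.6627,-.2619]),("bar",[.535,-.1751]),("bar",[.5368,-.1708]),("o",[.5635,-.1953])]
E
python3 - <<'E'
from h import *
import cv2
P=np.array([A[k][:2] for k,_ in M]);Q=np.array([q for _,q in M])
Pc=P-P.mean(0);Qc=Q-Q.mean(0)
yaw=np.arctan2((Pc[:,0]*Qc[:,1]-Pc[:,1]*Qc[:,0]).sum(),(Pc*Qc).sum())
R=np.array([[np.cos(yaw),-np.sin(yaw)],[np.sin(yaw),np.cos(yaw)]])
t=Q.mean(0)-R@P.mean(0)
print(np.degrees(yaw),yaw,t); print(np.round((Q-P@R.T-t)*1000,1).tolist())
for k in A: print(k,np.round(R@A[k][:2]+t,4),A[k][2])
s=cv2.imread("pics/scene0.png");u=cv2.imread("pics/top0.png")
for c,im in (("scene",s),("top",u)):
    C=manip.get_calibration(c)
    for k in A:
        X=np.r_[R@A[k][:2]+t,A[k][2]];x=C["intrinsics"]@(C["R"]@X+C["t"]);x=x[:2]/x[2]
        cv2.drawMarker(im,tuple(int(v) for v in x),(255,0,255),0,8,1)
cv2.imwrite("pics/s1.png",s);cv2.imwrite("pics/t1.png",u)
print(manip.get_calibration("wrist")["mount"])
E
```

```text
-34.430506016668176 -0.6009256931185772 [ 0.56428056 -0.19370532]
[[4.6, 2.4], [-1.3, -1.3], [-0.6, 1.1], [3.1, 1.7], [-5.7, -5.2], [0.2, 1.5], [-0.6, -0.3], [-0.4, -1.2], [1.4, 3.1], [-0.8, -1.6]]
o [ 0.5643 -0.1937] 0
stop [ 0.4207 -0.1414] 0.114
rel [ 0.3891 -0.1876] 0.114
start [ 0.4524 -0.0952] 0.114
hinge [ 0.6633 -0.2616] 0.14
bar [ 0.5354 -0.1739] 0.192
[[ 3.79944486e-04 -2.68957384e-01  9.63152003e-01 -1.42414107e-01]
 [ 9.99999918e-01 -2.95874223e-05 -4.02742463e-04  8.72640724e-04]
 [ 1.36817745e-04  9.63152078e-01  2.68957351e-01 -6.69098572e-02]
 [ 0.00000000e+00  0.00000000e+00  0.00000000e+00  1.00000000e+00]]
```

View pics/s1.png

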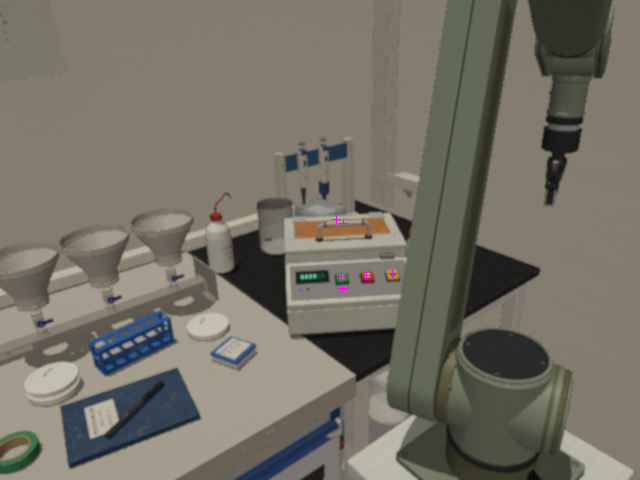

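View pics/t1.png

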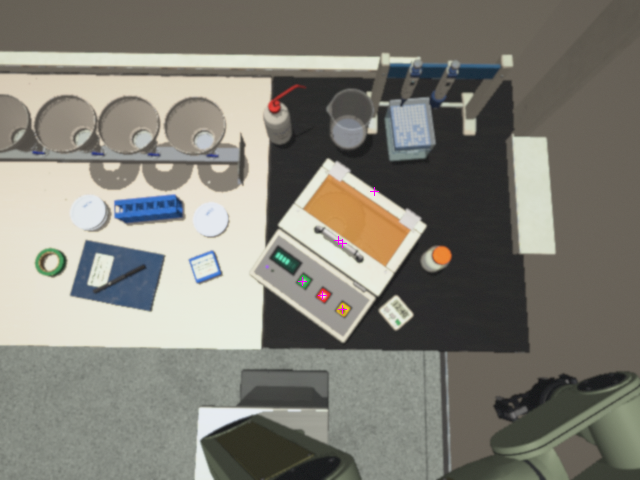

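The fit agrees within about 5 mm. The magenta markers sit on the red (322,295), yellow (343,310) and green (304,282) keys and on the handle (340,241) in the top view, and the scene view agrees. The lid is closed. Next I'll work out the first approach.

```bash
cat >> h.py <<'E'
yaw=-.6009; T0=np.array([.5643,-.1937,0]); Rs=Ro.from_euler("z",yaw)
def W(p): return T0+Rs.apply(p)
def toolR(tilt,sgn):  # tool x tilted from down toward +x_s by tilt deg; tool z = sgn*y_s
    a=np.radians(tilt); x=np.array([np.sin(a),0,-np.cos(a)]); z=np.array([0,sgn,0.]); y=np.cross(z,x)
    return Rs*Ro.from_matrix(np.c_[x,y,z])
def cur():
    s=manip.get_state(); return np.array(s["position"]),Ro.from_euler("xyz",s["orientation"]),s
def plan(p1,R1,n,show=True):
    p,R,s=cur(); w=(R.inv()*R1).as_rotvec(degrees=True)
    print("turn",np.round(w,2),"dworld",np.round(p1-p,4),"dtool_now",np.round(R.inv().apply(p1-p),4),"|d|",round(np.linalg.norm(p1-p),4))
    if n:
        for i in range(n):
            Ri=R*Ro.from_rotvec(w*(i+.5)/n,degrees=True)
            print(np.round(w/n,2).tolist(),np.round(Ri.inv().apply((p1-p)/n),4).tolist())
n15=np.array([-np.sin(np.radians(15)),0,np.cos(np.radians(15))])
E
python3 - <<'E'
from h import *
p,R,s=cur(); print(np.round(R.as_matrix(),3))
for sg in (1,-1):
    plan(W(np.array(A["stop"])+.05*n15),toolR(15,sg),16 )
E
```

```text
[[ 0.     0.402 -0.916]
 [-0.    -0.916 -0.402]
 [-1.     0.     0.   ]]
turn [147.05  19.35  -5.53] dworld [ 0.1789  0.3924 -0.069 ] dtool_now [ 0.069  -0.2874 -0.3216] |d| 0.4368
[9.19, 1.21, -0.35] [0.0046, -0.0195, -0.0185]
[9.19, 1.21, -0.35] [0.0051, -0.0222, -0.0151]
[9.19, 1.21, -0.35] [0.0055, -0.0243, -0.0113]
[9.19, 1.21, -0.35] [0.0058, -0.0257, -0.0071]
[9.19, 1.21, -0.35] [0.0061, -0.0265, -0.0028]
[9.19, 1.21, -0.35] [0.0063, -0.0265, 0.0016]
[9.19, 1.21, -0.35] [0.0063, -0.0259, 0.0059]
[9.19, 1.21, -0.35] [0.0063, -0.0246, 0.0101]
[9.19, 1.21, -0.35] [0.0062, -0.0226, 0.014]
[9.19, 1.21, -0.35] [0.006, -0.02, 0.0176]
[9.19, 1.21, -0.35] [0.0057, -0.0169, 0.0207]
[9.19, 1.21, -0.35] [0.0053, -0.0133, 0.0232]
[9.19, 1.21, -0.35] [0.0049, -0.0094, 0.0252]
[9.19, 1.21, -0.35] [0.0044, -0.0052, 0.0264]
[9.19, 1.21, -0.35] [0.0038, -0.0009, 0.027]
[9.19, 1.21, -0.35] [0.0033, 0.0035, 0.0269]
turn [-31.68   4.17  14.6 ] dworld [ 0.1789  0.3924 -0.069 ] dtool_now [ 0.069  -0.2874 -0.3216] |d| 0.4368
[-1.98, 0.26, 0.91] [0.0042, -0.0176, -0.0204]
[-1.98, 0.26, 0.91] [0.004, -0.017, -0.021]
[-1.98, 0.26, 0.91] [0.0039, -0.0163, -0.0215]
[-1.98, 0.26, 0.91] [0.0037, -0.0156, -0.0221]
[-1.98, 0.26, 0.91] [0.0036, -0.0149, -0.0226]
[-1.98, 0.26, 0.91] [0.0034, -0.0142, -0.0231]
[-1.98, 0.26, 0.91] [0.0033, -0.0134, -0.0235]
[-1.98, 0.26, 0.91] [0.0032, -0.0127, -0.024]
[-1.98, 0.26, 0.91] [0.0031, -0.0119, -0.0244]
[-1.98, 0.26, 0.91] [0.0031, -0.0111, -0.0248]
[-1.98, 0.26, 0.91] [0.003, -0.0103, -0.0251]
[-1.98, 0.26, 0.91] [0.003, -0.0094, -0.0254]
[-1.98, 0.26, 0.91] [0.0029, -0.0086, -0.0257]
[-1.98, 0.26, 0.91] [0.0029, -0.0078, -0.026]
[-1.98, 0.26, 0.91] [0.0029, -0.0069, -0.0262]
[-1.98, 0.26, 0.91] [0.003, -0.006, -0.0265]
```

>>> arm_command --rows '[-2,0.25,0.9,0.003,-0.0176,-0.0204,0,-2,0.25,0.9,0.003,-0.017,-0.021,0,-2,0.25,0.9,0.003,-0.0163,-0.0215,0,-2,0.25,0.9,0.003,-0.0156,-0.0221,0,-2,0.25,0.9,0.003,-0.0149,-0.0226,0,-2,0.25,0.9,0.003,-0.0142,-0.0231,0,-2,0.25,0.9,0.003,-0.0134,-0.0235,0,-2,0.25,0.9,0.003,-0.0127,-0.024,0]'

```text
time_s: 2.1
position: [0.3239, -0.3306, 0.203]
orientation: [1.702, 1.44, -0.745]
contact_force: [0.1, -0.8, -0.1]
finger_gap: 0.0002
```

>>> arm_command --rows '[-2,0.25,0.9,0.003,-0.012,-0.0244,0,-2,0.25,0.9,0.003,-0.011,-0.0248,0,-2,0.25,0.9,0.003,-0.0103,-0.0251,0,-2,0.25,0.9,0.003,-0.0094,-0.0254,0,-2,0.25,0.9,0.003,-0.0086,-0.0257,0,-2,0.25,0.9,0.003,-0.0078,-0.026,0,-2,0.25,0.9,0.003,-0.0069,-0.0262,0,0,0,0,0,0,0,0]'

```text
time_s: 3.1
position: [0.4038, -0.1594, 0.1731]
orientation: [1.578, 1.33, -0.621]
contact_force: [-0.2, -0.6, 0.3]
finger_gap: -0.0005
```

```bash
python3 - <<'E'
from h import *
import cv2
manip.get_state()
p,R,s=cur();print(s["time_s"],p,s["contact_force"],s["finger_gap"],np.round(s["q"],2))
plan(W(np.array(A["stop"])+.03*n15),toolR(15,-1),0)
im,d=manip.camera("wrist");C=manip.get_calibration("wrist");m=C["mount"]
for n in ["stop_key_top","release_key_top","start_key_top","handle_bar"]:
    print(n,[(np.round(x["position"],4).tolist(),round(x["confidence"],2)) for x in manip.mark_of("wrist",n)[:2]])
for k in A:
    X=m[:3,:3].T@(R.inv().apply(W(A[k])-p)-m[:3,3]); 
    if X[2]>0:
        x=C["intrinsics"]@X;x=x[:2]/x[2];cv2.drawMarker(im,tuple(int(v) for v in x),(255,0,255),0,12,1);print(k,x)
cv2.imwrite("pics/w1.png",im)
E
```

```text
3.1 [ 0.40382143 -0.15939327  0.17307744] [-0.17999993 -0.55838105  0.26796165] -0.0005042688775939308 [-0.36  0.04  2.11 -0.09  0.76  0.33]
turn [-1.51  0.29  1.18] dworld [ 0.0105  0.0224 -0.0301] dtool_now [ 0.0282 -0.0117 -0.0243] |d| 0.039
stop_key_top [([0.4176, -0.1362, 0.1185], 0.65)]
release_key_top []
start_key_top []
handle_bar [([0.5328, -0.172, 0.191], 0.68)]
o [422.18344933 142.60873946]
stop [297.96415792 214.6157476 ]
rel [301.53235546 299.00269903]
start [293.8187192  116.57719129]
hinge [691.32953487 137.50883381]
bar [585.03369317 144.656407  ]
```

View pics/w1.png

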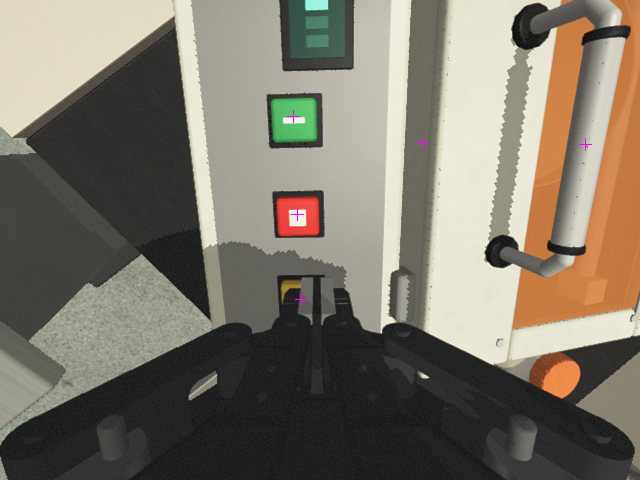

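The markers land on the key centres (green 294,119, red 298,215) and on the sleeve (585,145), so the pose is confirmed to about 2 mm.

>>> arm_command --rows '[-1.5,0.3,1.2,0,-0.006,-0.012,0,0,0,0,0,-0.006,-0.012,0,0,0,0,0.014,0,0,0,0,0,0,0.014,0,0,0,0,0,0,0.012,0,0,0,0,0,0,0.012,0,0,0,0,0,0,0,0,0,0,0,0,0,0,0,0,0]'

```text
time_s: 4.35
position: [0.4195, -0.142, 0.1202]
orientation: [1.573, 1.308, -0.602]
contact_force: [-0.5, 0.3, 0.2]
finger_gap: -0.0002
```

```bash
python3 - <<'E'
from h import *
p,R,s=cur();print(p,R.inv().apply(s["contact_force"]))
plan(W(np.array(A["stop"])),toolR(15,-1),0)
E
```

```text
[ 0.41951852 -0.14203986  0.12024809] [-0.31115919 -0.52156125  0.00189525]
turn [-0.18  0.02 -0.08] dworld [ 0.0012  0.0007 -0.0062] dtool_now [ 0.0062 -0.001  -0.0012] |d| 0.0064
```

Next I'll press in small steps: 6 mm to contact, then 5 mm more.

>>> arm_command --rows '[0,0,0,0.003,-0.001,-0.001,0,0,0,0,0.002,0,0,0,0,0,0,0.001,0,0,0,0,0,0,0.001,0,0,0,0,0,0,0.001,0,0,0,0,0,0,0.001,0,0,0,0,0,0,0.001,0,0,0,0,0,0,0,0,0,0]'

```text
time_s: 5.35
position: [0.4213, -0.142, 0.1102]
orientation: [1.572, 1.308, -0.603]
contact_force: [-1.7, 1.0, 3.9]
finger_gap: 0.0001
```

>>> arm_command --rows '[0,0,0,0.001,0,0,0,0,0,0,0,0,0,0,0,0,0,0,0,0,0,0,0,0,0,0,0,0,0,0,0,0,0,0,0,0,0,0,0,0,0,0,0,0,0,0,0,0,0,0,0,0,0,0,0,0]'

```text
time_s: 6.35
position: [0.4215, -0.1422, 0.1092]
orientation: [1.572, 1.308, -0.603]
contact_force: [-1.9, 0.5, 2.9]
finger_gap: 0.0001
```

```bash
python3 - <<'E'
from h import *
p,R,s=cur();print(p,R.inv().apply(s["contact_force"]))
plan(W(np.array(A["rel"])+.03*n15),toolR(15,-1),0)
E
```

```text
[ 0.42150762 -0.1422268   0.10920934] [-3.26734665 -1.01920703  0.620508  ]
turn [-0.17  0.02 -0.06] dworld [-0.0388 -0.0409  0.0338] dtool_now [-0.0349  0.0004  0.0557] |d| 0.0658
```

>>> arm_command --rows '[0,0,0,0.001,0,0,0,0,0,0,0.0005,0,0,0,0,0,0,0,0,0,0,0,0,0,0,0,0,0,0,0,0,0,0,0,0,0,0,0,0,0,0,0,0,0,0,0,0,0,0,0,0,0,0,0,0,0]'

```text
time_s: 7.35
position: [0.4216, -0.1423, 0.1088]
orientation: [1.573, 1.307, -0.602]
contact_force: [-6.9, 3.7, 16.2]
finger_gap: -0.0001
```

```bash
python3 - <<'E'
from h import *
import cv2
f=[]
for i in range(4):
    p,R,s=cur();f.append(R.inv().apply(s["contact_force"])); manip.camera("wrist")
print(p,np.round(f,2),s["time_s"])
plan(W(np.array(A["rel"])+.03*n15),toolR(15,-1),0)
im,_=manip.camera("wrist");cv2.imwrite("pics/w2.png",im[120:400,160:500])
E
```

```text
[ 0.4216436  -0.14229858  0.10876017] [[-17.68  -3.32   0.9 ]
 [-18.22  -3.76   0.25]
 [-18.2   -4.34   0.72]
 [-19.02  -3.8    0.51]] 7.5
turn [-0.19  0.02 -0.08] dworld [-0.0389 -0.0409  0.0342] dtool_now [-0.0354  0.0004  0.0557] |d| 0.066
```

View pics/w2.png

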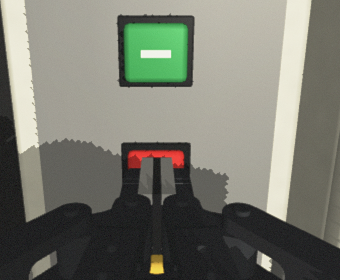

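The fingers are pressed into the red cap (crop 157,160), the lit key looks sunken, and 18 N shows it is bottomed. Green is untouched. I'll lift and move to yellow.

>>> arm_command --rows '[0,0,0,-0.018,0,0,0,0,0,0,-0.018,0,0,0,0,0,0,0,0,0.019,0,0,0,0,0,0,0.019,0,0,0,0,0,0,0.018,0,0,0,0,0.012,0,0,0,0,0,0,0.012,0,0,0,0,0,0,0,0,0,0]'

```text
time_s: 8.6
position: [0.3871, -0.1861, 0.1178]
orientation: [1.57, 1.311, -0.604]
contact_force: [0.5, -0.1, 0.1]
finger_gap: -0.0
```

```bash
python3 - <<'E'
from h import *
p,R,s=cur();print(p,R.inv().apply(s["contact_force"]))
plan(W(np.array(A["rel"])),toolR(15,-1),0)
E
```

```text
[ 0.38710606 -0.18612127  0.11775014] [ 0.03922453  0.5164852  -0.21191658]
turn [-0.13  0.04  0.13] dworld [ 0.002  -0.0014 -0.0038] dtool_now [0.0043 0.0014 0.0001] |d| 0.0045
```

>>> arm_command --rows '[0,0,0,0.003,0.001,0,0,0,0,0,0.002,0,0,0,0,0,0,0.002,0,0,0,0,0,0,0.001,0,0,0,0,0,0,0.001,0,0,0,0,0,0,0.001,0,0,0,0,0,0,0,0,0,0,0,0,0,0,0,0,0]'

```text
time_s: 9.6
position: [0.3906, -0.1888, 0.1101]
orientation: [1.573, 1.307, -0.602]
contact_force: [0.9, 3.1, 3.6]
finger_gap: -0.0001
```

>>> arm_command --rows '[0,0,0,0.001,0,0,0,0,0,0,0.001,0,0,0,0,0,0,0,0,0,0,0,0,0,0,0,0,0,0,0,0,0,0,0,0,0,0,0,0,0,0,0,0,0,0,0,0,0,0,0,0,0,0,0,0,0]'

```text
time_s: 10.6
position: [0.3909, -0.189, 0.109]
orientation: [1.574, 1.307, -0.601]
contact_force: [-4.2, 6.8, 15.4]
finger_gap: 0.0002
```

```bash
python3 - <<'E'
from h import *
p,R,s=cur();print(p,R.inv().apply(s["contact_force"]))
manip.camera("top")
for k in("top",):print([(np.round(x["position"],4).tolist(),round(x["confidence"],2)) for x in manip.mark_of(k,"handle_bar")])
a=np.radians(4.58)
def bar(th):
    g=np.pi-np.arctan2(.052,.155)-th; return np.array([.12+.1635*np.cos(g),0,.14+.1635*np.sin(g)])
print(bar(a),W(bar(a)))
E
```

```text
[ 0.3908738  -0.18898217  0.10903688] [-16.81002624  -3.05429344  -3.26766219]
[([0.539, -0.1731, 0.2043], 0.61)]
[-0.03036195  0.          0.20421476] [ 0.53925664 -0.17653381  0.20421476]
```

Yellow is bottomed at 17 N. The handle mark rose to z 0.204, which matches the lid popped about 4.6°. I'll retreat and open the fingers.

>>> arm_command --rows '[0,0,0,-0.02,0,0,0,0,0,0,-0.03,0,0,0,0,0,0,-0.04,0,0,0.06,0,0,0,-0.04,0,0,0.06,0,0,-4,-0.02,0,0,0.06,0,0,-4,0,0,0,0.06,0,0,-4,0,0,0,0.06,0,0,-3,0,0,0,0.06]'

```text
time_s: 11.7
position: [0.3583, -0.1675, 0.2523]
orientation: [-1.126, 1.569, 2.982]
contact_force: [-0.1, 0.7, 0.5]
finger_gap: 0.0601
```

```bash
python3 - <<'E'
from h import *
p,R,s=cur();print(p,R.inv().apply(s["contact_force"]),s["finger_gap"])
plan(W([-.0304,0,.2042-.0187+.05]),toolR(0,-1),6)
E
```

```text
[ 0.35828266 -0.16747945  0.25233827] [-0.53290682 -0.49386436 -0.4661532 ] 0.060071640598897316
turn [-0.19  0.05  0.11] dworld [ 0.1809 -0.009  -0.0168] dtool_now [ 0.0165  0.1541 -0.0954] |d| 0.1819
[-0.03, 0.01, 0.02] [0.0027, 0.0257, -0.0159]
[-0.03, 0.01, 0.02] [0.0028, 0.0257, -0.0159]
[-0.03, 0.01, 0.02] [0.0028, 0.0257, -0.0159]
[-0.03, 0.01, 0.02] [0.0028, 0.0257, -0.0158]
[-0.03, 0.01, 0.02] [0.0028, 0.0257, -0.0158]
[-0.03, 0.01, 0.02] [0.0028, 0.0257, -0.0158]
```

>>> arm_command --rows '[0,0,0,0,0.026,-0.016,0.06,0,0,0,0,0.026,-0.016,0.06,0,0,0,0,0.026,-0.016,0.06,0,0,0,0,0.026,-0.016,0.06,0,0,0,0,0.026,-0.016,0.06,0,0,0,0,0.024,-0.015,0.06,0,0,0,0.01,0,0,0.06,0,0,0,0,0,0,0.06]'

```text
time_s: 12.7
position: [0.5376, -0.1761, 0.2411]
orientation: [-1.151, 1.567, 2.957]
contact_force: [-0.1, -0.7, -0.3]
finger_gap: 0.0599
```

```bash
python3 - <<'E'
from h import *
import cv2
p,R,s=cur();print(p,R.inv().apply(s["contact_force"]),s["finger_gap"])
plan(W([-.0304,0,.2042-.0187]),toolR(0,-1),0)
im,_=manip.camera("wrist");cv2.imwrite("pics/w3.png",im)
for c in ("wrist","scene"):
    if c=="scene":manip.camera(c)
    print([(np.round(x["position"],4).tolist(),round(x["confidence"],2)) for x in manip.mark_of(c,"handle_bar")])
E
```

```text
[ 0.53759022 -0.17611898  0.24111822] [0.30343136 0.30649489 0.6265226 ] 0.05993476277447588
turn [-0.18  0.09  0.2 ] dworld [ 0.0016 -0.0004 -0.0556] dtool_now [ 0.0556  0.0018 -0.0007] |d| 0.0556
[([0.5397, -0.1766, 0.202], 0.82)]
[([0.5392, -0.1749, 0.2065], 0.65)]
```

View pics/w3.png

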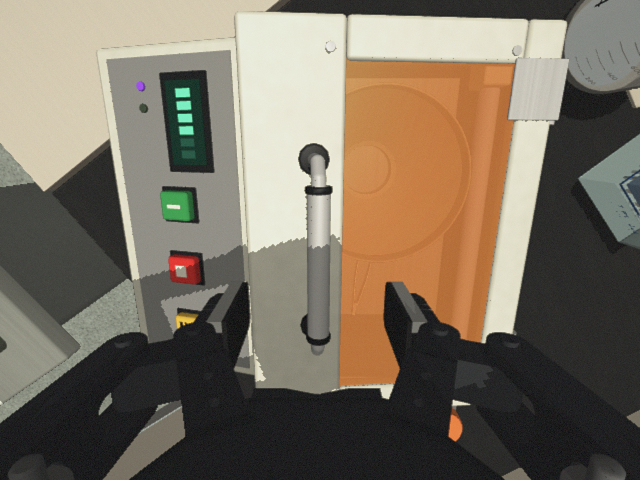

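The bar (318,150–345) lies between the open jaws, the keys are up and the lid is ajar. I'll descend and close.

>>> arm_command --rows '[0,0,0,0.02,0.0015,0,0.06,0,0,0,0.02,0,0,0.06,0,0,0,0.0155,0,0,0.06,0,0,0,0,0,0,0,0,0,0,0,0,0,0,0,0,0,0,0,0,0,0,0,0,0,0,0,0,0,0,0,0,0,0,0]'

```text
time_s: 13.9
position: [0.5389, -0.1758, 0.1881]
orientation: [-1.688, 1.567, 2.42]
contact_force: [-5.0, 4.4, 2.7]
finger_gap: 0.0112
```

```bash
python3 - <<'E'
from h import *
p,R,s=cur();print(p,R.inv().apply(s["contact_force"]),s["finger_gap"])
g=p+R.apply([-.0187,0,0]); print("grasp in ster",Rs.inv().apply(g-T0))
# steps in tool frame (constant orientation) for angle steps
def bar(th):
    a=np.pi-np.arctan2(.052,.155)-th; return np.array([.12+.1635*np.cos(a),0,.14+.1635*np.sin(a)])
def go(a,b,n):
    t=np.radians(np.linspace(a,b,n+1)); B=np.array([bar(x) for x in t])
    print(np.round(R.inv().apply(Rs.apply(np.diff(B,axis=0))),4).tolist())
go(4.6,60,24)
E
```

```text
[ 0.53885915 -0.17576763  0.18808177] [-2.721259   -6.641219   -0.81683661] 0.011171936601037243
grasp in ster [-0.03105417  0.00039889  0.20678164]
[[-0.006, 0.0027, -0.0], [-0.0059, 0.0029, -0.0], [-0.0058, 0.0032, -0.0], [-0.0056, 0.0034, -0.0], [-0.0055, 0.0036, -0.0], [-0.0054, 0.0038, -0.0], [-0.0052, 0.004, -0.0], [-0.005, 0.0043, -0.0], [-0.0049, 0.0045, -0.0], [-0.0047, 0.0046, -0.0], [-0.0045, 0.0048, -0.0], [-0.0043, 0.005, -0.0], [-0.0041, 0.0052, -0.0], [-0.0039, 0.0053, -0.0], [-0.0036, 0.0055, -0.0], [-0.0034, 0.0056, -0.0], [-0.0032, 0.0058, -0.0], [-0.003, 0.0059, -0.0], [-0.0027, 0.006, -0.0], [-0.0025, 0.0061, -0.0], [-0.0022, 0.0062, -0.0], [-0.002, 0.0063, -0.0], [-0.0017, 0.0064, -0.0], [-0.0015, 0.0064, -0.0]]
```

>>> arm_command --rows '[0,0,0,-0.006,0.0027,0,0,0,0,0,-0.006,0.003,0,0,0,0,0,-0.0058,0.0032,0,0,0,0,0,-0.0056,0.0034,0,0,0,0,0,-0.0055,0.0036,0,0,0,0,0,-0.0054,0.0038,0,0,0,0,0,-0.0052,0.004,0,0,0,0,0,-0.005,0.0043,0,0]'

```text
time_s: 14.9
position: [0.5615, -0.1914, 0.232]
orientation: [-1.599, 1.565, 2.51]
contact_force: [-5.2, 4.7, 0.1]
finger_gap: 0.0113
```

```bash
cat >> h.py <<'E'
def rep():
    p,R,s=cur();print(s["time_s"],p,"F",np.round(R.inv().apply(s["contact_force"]),1),s["finger_gap"])
    b=Rs.inv().apply(p+R.apply([-.0187,0,0])-T0)-[.12,0,.14]
    print("r",np.hypot(b[0],b[2]),"lid deg",180-18.54-np.degrees(np.arctan2(b[2],b[0])),"y",b[1])
E
python3 -c "
from h import *
rep()"
```

```text
14.9 [ 0.56152381 -0.19142247  0.23197298] F [-0.  -7.  -0.9] 0.011253778254927417
r 0.16581408138467826 lid deg 23.330599420510055 y 0.00030576446614458754
```

Force is low, the grip is intact and the lid is at about 23°. I'll continue the arc.

>>> arm_command --rows '[0,0,0,-0.0049,0.0045,0,0,0,0,0,-0.0047,0.0046,0,0,0,0,0,-0.0045,0.0048,0,0,0,0,0,-0.0043,0.005,0,0,0,0,0,-0.0041,0.0052,0,0,0,0,0,-0.0039,0.0053,0,0,0,0,0,-0.0036,0.0055,0,0,0,0,0,-0.0034,0.0056,0,0]'

```text
time_s: 15.9
position: [0.5957, -0.215, 0.2659]
orientation: [-1.687, 1.568, 2.422]
contact_force: [-3.9, 3.2, -0.4]
finger_gap: 0.0113
```

>>> arm_command --rows '[0,0,0,-0.0032,0.0058,0,0,0,0,0,-0.003,0.0059,0,0,0,0,0,-0.0027,0.006,0,0,0,0,0,-0.0025,0.0061,0,0,0,0,0,-0.0022,0.0062,0,0,0,0,0,-0.002,0.0063,0,0,0,0,0,-0.0017,0.0064,0,0,0,0,0,-0.0008,0.003,0,0]'

```text
time_s: 16.9
position: [0.6352, -0.2423, 0.2841]
orientation: [1.863, 1.569, -0.312]
contact_force: [-4.0, 2.6, 4.6]
finger_gap: 0.0108
```

>>> arm_command --rows '[0,0,0,0,0,0,0,0,0,0,0,0,0,0,0,0,0,0,0,0,0,0,0,0,0,0,0,0,0,0,0,0,0,0,0,0,0,0,0,0,0,0,0,0,0,0,0,0,0,0,0,0,0,0,0,0]'

```text
time_s: 17.9
position: [0.6345, -0.2418, 0.2839]
orientation: [1.904, 1.569, -0.271]
contact_force: [-3.7, 1.7, 5.4]
finger_gap: 0.011
```

```bash
python3 - <<'E'
from h import *
import cv2
rep()
im,d=manip.camera("scene");cv2.imwrite("pics/s4.png",im)
print([(np.round(x["position"],4).tolist(),round(x["confidence"],2)) for x in manip.mark_of("scene","handle_bar")])
im,d=manip.camera("wrist");cv2.imwrite("pics/w4.png",im)
# lid angle from wrist depth: white/amber lid points in ster frame near handle
p,R,s=cur();C=manip.get_calibration("wrist");K=C["intrinsics"];m=C["mount"]
v,u=np.mgrid[0:480:4,0:640:4];z=d[v,u];X=np.stack([(u-K[0,2])/K[0,0]*z,(v-K[1,2])/K[1,1]*z,z],-1)
P=Rs.inv().apply(R.apply(X.reshape(-1,3)@m[:3,:3].T+m[:3,3])+p-T0);ok=(z.ravel()>0)
b=P-[.12,0,.14];ok&=(abs(b[:,1])<.135)&(b[:,2]>.03)&(np.hypot(b[:,0],b[:,2])<.2)
ang=180-np.degrees(np.arctan2(b[ok][:,2],b[ok][:,0]))
print(ok.sum(),np.histogram(ang,bins=np.arange(20,121,5)))
manip.camera("top")
for n in ["bottle","timer","membrane_box","petri"]:print(n,[(np.round(x["position"],4).tolist(),round(x["confidence"],2)) for x in manip.mark_of("top",n)[:1]])
E
```

```text
17.9 [ 0.63453993 -0.24184353  0.28388867] F [-5.4 -4.   0.7] 0.010957775151982915
r 0.16628545701426414 lid deg 59.35593330821045 y -5.528434624648677e-06
[([0.6324, -0.2421, 0.2999], 0.9), ([0.4214, -0.1393, 0.1137], 0.61)]
5087 (array([   0,    0,    0,    0,    0,    0,    0,   14, 3379,  567,  259,
        540,  184,  114,   30,    0,    0,    0,    0,    0]), array([ 20,  25,  30,  35,  40,  45,  50,  55,  60,  65,  70,  75,  80,
        85,  90,  95, 100, 105, 110, 115, 120]))
bottle [([0.5215, -0.4166, -0.0018], 0.78)]
timer [([0.3881, -0.3281, -0.0001], 0.91)]
membrane_box [([0.4947, 0.1615, -0.0027], 0.85)]
petri [([0.6203, 0.151, 0.0018], 0.57)]
```

View pics/s4.png

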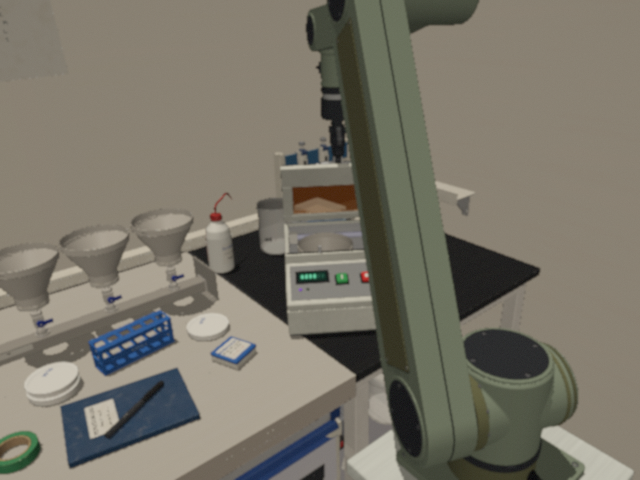

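View pics/w4.png

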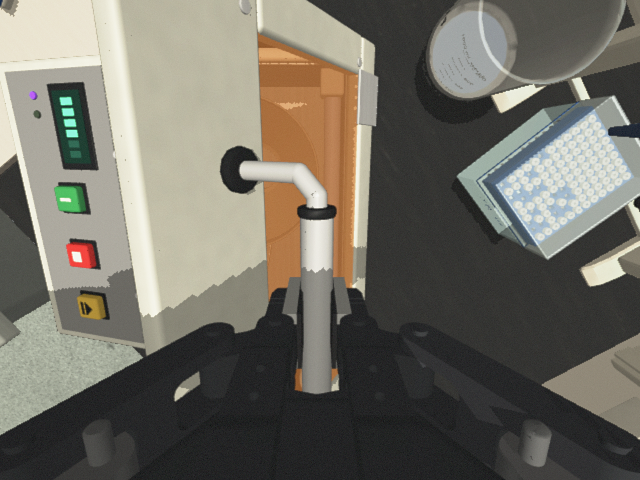

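The scene view shows the lid standing open over the funnel (325,243). The wrist view shows the sleeve (317,300) in the pads and all three keys up (70,198; 80,254; 92,306). I'll hand in.

```bash
python3 -c "
from h import *
rep();print(np.abs(manip.get_state()['qvel']).max(),manip.finish_job())"
```

```text
18.3 [ 0.63454112 -0.24184607  0.28386133] F [-5.  -4.4 -0. ] 0.011258067890068349
r 0.1662580821584754 lid deg 59.354986225632175 y -6.996980349452381e-06
the job is handed in; nothing more can be done
0.0016986850413490604 None
```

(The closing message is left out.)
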